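Lock the sample holders on the sprung stop

ROBOT

A 7-joint arm with a two-finger parallel gripper is mounted at the origin on a cart in front of the work surface, level with it; the furniture and walls round the work are solid. World frame = base frame: x ahead of the robot, y to its left, z up, the work surface at z = 0. Lengths are in m, angles in rad, forces in N, time in s.
With the tool pointing down it reaches from about 0.35 to 0.9 m from the base axis. Payload 7.2 kg.
Tool frame: the origin (TCP) lies midway between the tips of the shut fingers; the grasp point (between the pads) lies ctrl.grasp_offset behind it (ctrl.grasp_offset is the distance from the TCP to the grasp point, in m); z points along the fingers, y is the line along which they close (so a half turn about z gives the same grasp; the last joint's range is limited). The gripper opens to 88 mm and grips with 3 to 60 N. Pads are 20 mm wide; open, the fingers measure 115 mm over their backs; the gripper's body (75 mm by 178 mm) begins 61 mm behind the grasp point.
Start: joints at [-1.34, 0.411, -0.013, 1.596, 0.006, 1.134, -0.082], TCP at [0.184, 0.597, 0.223] pointing down, gripper open.
Joint ranges: [-2.95, 2.95], [-0.29, 1.99], [-1.47, 1.44], [0.14, 2.54], [-1.03, 4.17], [0.13, 1.85], [-2.86, 2.86]. Speed limits (rad/s): [2.39, 2.39, 3.01, 3.01, 3.14, 3.14, 3.14].

INTERFACE

Orientations are given as a unit quaternion [x, y, z, w].
In Python, from workcell import readout, snapshot, get_calibration, ctrl gives the robot as it stands. The module is installed in compiled form; this text tells all that it offers.
- The arm moves only by the tool carry_out, never from a script. Its argument "targets" is one flat list of numbers, 7 for each row, row after row: the opening, from 0 (shut) to 1 (fully open), then the shift along the tool's x, y, z each as a share of 0.03 m, from -1 to 1, then the turn, a rotation vector about the tool's x, y, z each as a share of 4 degrees, from -1 to 1. In form: [fingers, x, y, z, ax, ay, az, fingers, x, y, z, ax, ay, az, ...]. A call has 1 to 12 rows; each row shifts and turns the commanded pose from where the row before left it, along the tool's axes as they then stand; what a row does not reach is not made up. A row lasts 1/8 s, in which the tool goes at most 62.5 mm and 10.7 degrees, less where a joint would pass 70% of its speed; a pose out of reach is approached as far as the arm can. A call with a number of a shift or a turn outside -1 to 1 is refused whole. A call with a gripper value outside its range is refused whole. The fingers move at their own pace and stop on an object; the grip force is fixed at half the most. Time passes only in rows, so rows that do not move let the fingers close. It gives the time, the measured TCP pose, the force, the opening and the grip force at its end, in the units of the state.
- readout.get_state(): the state, without advancing time (a new reading comes with each control period).
- snapshot(name): name is "scene" or "side" or "wrist"; returns the picture (480x640x3 uint8, red, green, blue); there is no depth.
- get_calibration(name): a dict with "vfov" (degrees; the focal length in pixels is half the picture's height over the tangent of half this angle, whatever the lens; pixels are square), "cx", "cy" (the principal point, pixels), "xyz" and "rotation" of the camera in the world; the wrist camera has in their place "hand_eye" (4x4, takes a point from camera to tool coordinates, whose origin is the TCP and whose axes are the flange's). Camera axes: x right, y down, z forward; pixel columns grow to the right and rows downward; lengths in m; the calibration is good to about 2 mm. A picture is of the moment at which its call begins: read the wrist's pose just before it. get_calibration takes no time and is no camera call.
- ctrl.close_job(): hands the job in; it is judged then, once.
The state is a dict: "time": time; "qpos": joint angles; "dq": joint speeds; "joint_efforts": joint torques, N m; "position": TCP position; "tcp_rot": TCP orientation; "wrist_force": force on the tool from outside, world axes, zero at the start; "ft_torque": the same for the moment, N m; "opening": finger opening in m; "gripper_force": force on a finger pad.
Only numpy, scipy, OpenCV 4.12 (cv2) and the standard library are available. Lean on these libraries where they do the work, as an engineer would, in place of code of your own. Each camera call takes 0.05 s, during which the arm holds its last target. There are 200 camera calls.

TASK

Lock every sample holder on the bench and put it away: holding the blue block by its white fin, press the side with one orange pin gently against the steel bar of the sprung stop until that pin is fully home, turn the block and do the same with the other pin, then set the block down flat inside the white tray. Never drive the sprung bar to the end of its travel, do not push the pins with the gripper, and leave the other things on the bench where they are.

Things in the scene. Friction and masses are not known exactly. Their poses are not given: they have to be found in the camera images.
- stop: grey sprung press stop, fixed to the bench; its origin lies on the bench under the middle of the front face of its bar when the bar is at rest; +x points from the front face into the stop (the direction in which to press), y along the bar, z up. In front of the bar (negative x) the bench is bare, so a holder can stand on the bench there; behind the bar is a housing 48 mm high reaching to x = 118 mm
- stop_bar (a joint): travel of the steel bar of the stop (120 mm long along y, 4 to 42 mm above the bench) along the stop's +x: 0 at rest, 0.020 m at the end of its travel. Its spring pushes back with 2 N at rest, 9 N at 0.010 and 15 N at 0.018; it returns by itself when released
- tray: white square tray, fixed, 184 x 184 mm outside, walls 6 mm thick and 10 mm high, inner floor 172 x 172 mm about 6 mm above the bench (point tray_in), room for four holders in a 2 x 2 pattern (places 82 mm apart); origin under its centre, x and y along its sides
- weight_box: open wooden weight case, fixed on the bench near the middle of the work, an obstacle: 90 mm deep along x, 150 mm wide along y, walls 40 mm high, its lid standing open along the far (+x) side, up to about 135 mm high; origin at the centre of its underside. It never moves
- tray_in (a point): centre of the tray's inner floor, at floor height
- holder_a: sample holder (may be absent), blue plastic block 60 x 60 x 30 mm with a white upright finger fin on its top (36 mm long along the block's x, 12 mm thick along y, from 30 to 63 mm above the block's underside; hold the block by this fin, from above). Origin at the centre of its underside, z up. Two orange locking pins, 12 mm thick, stick out of two neighbouring sides, 21 mm above the underside: pin1 in the middle of the +x side, pin2 in the middle of the +y side. 150 g
- holder_a_pin1 (a joint): how far the pin in the +x side of holder_a is pushed in: 0 = sticks out 8 mm, 0.008 m = fully home, flush with the side. Takes about 2.5 N to push and stays where it is left
- holder_a_pin2 (a joint): how far the pin in the +y side of holder_a is pushed in: 0 = sticks out 8 mm, 0.008 m = fully home, flush with the side. Takes about 2.5 N to push and stays where it is left
- holder_b: sample holder (may be absent), blue plastic block 60 x 60 x 30 mm with a white upright finger fin on its top (36 mm long along the block's x, 12 mm thick along y, from 30 to 63 mm above the block's underside; hold the block by this fin, from above). Origin at the centre of its underside, z up. Two orange locking pins, 12 mm thick, stick out of two neighbouring sides, 21 mm above the underside: pin1 in the middle of the +x side, pin2 in the middle of the +y side. 150 g
- holder_b_pin1 (a joint): how far the pin in the +x side of holder_b is pushed in: 0 = sticks out 8 mm, 0.008 m = fully home, flush with the side. Takes about 2.5 N to push and stays where it is left
- holder_b_pin2 (a joint): how far the pin in the +y side of holder_b is pushed in: 0 = sticks out 8 mm, 0.008 m = fully home, flush with the side. Takes about 2.5 N to push and stays where it is left
- holder_c: sample holder (may be absent), blue plastic block 60 x 60 x 30 mm with a white upright finger fin on its top (36 mm long along the block's x, 12 mm thick along y, from 30 to 63 mm above the block's underside; hold the block by this fin, from above). Origin at the centre of its underside, z up. Two orange locking pins, 12 mm thick, stick out of two neighbouring sides, 21 mm above the underside: pin1 in the middle of the +x side, pin2 in the middle of the +y side. 150 g
- holder_c_pin1 (a joint): how far the pin in the +x side of holder_c is pushed in: 0 = sticks out 8 mm, 0.008 m = fully home, flush with the side. Takes about 2.5 N to push and stays where it is left
- holder_c_pin2 (a joint): how far the pin in the +y side of holder_c is pushed in: 0 = sticks out 8 mm, 0.008 m = fully home, flush with the side. Takes about 2.5 N to push and stays where it is left
- flask: conical glass flask with a brown stopper, 64 x 106 mm high, a bystander, to be left alone; origin at the centre of its underside
- beaker: glass beaker, 56 x 69 mm high, a bystander, to be left alone; origin at the centre of its underside
- wash_bottle: white wash bottle with a blue cap, 183 mm high, a bystander, to be left alone; origin at the centre of its underside
- reagent: glass reagent bottle, 55 x 93 mm high, a bystander, to be left alone; origin at the centre of its underside
- marker: felt marker lying flat, 127 mm long, a bystander, to be left alone; origin at the centre of its underside
- tape: roll of green tape lying flat, 69 mm across, 18 mm high, a bystander, to be left alone; origin at the centre of its underside
- pipette_bulb: red-brown rubber pipette bulb, 80 mm high, a bystander, to be left alone; origin at the centre of its underside
Things that resemble listed ones, but are neither listed nor needed, are in the scene too. Leave any green look-alike of the holder_a alone.

How it is judged:
At the end, for the whole second after the job is handed in: Both pins of every holder present are pushed in by at least 6.5 of 8 mm, and every holder stands released and at rest flat on the tray's inner floor (its centre within 62 mm of the tray's centre along both sides of the tray, height within 4 mm, tilt under 0.08 rad) (value of joint each of holder_a_pin1, holder_a_pin2, holder_b_pin1, holder_b_pin2, holder_c_pin1, holder_c_pin2 above 0.0065 m and x of holder_a in the frame of tray_in between -0.062 and 0.062 m and y of holder_a in the frame of tray_in between -0.062 and 0.062 m and z of holder_a in the frame of tray_in between -0.004 and 0.004 m and angle between each of holder_a, holder_b, holder_c's own z axis and vertical below 0.08 rad and linear speed of each of holder_a, holder_b, holder_c below 0.02 m/s and x of holder_b in the frame of tray_in between -0.062 and 0.062 m and y of holder_b in the frame of tray_in between -0.062 and 0.062 m and z of holder_b in the frame of tray_in between -0.004 and 0.004 m and x of holder_c in the frame of tray_in between -0.062 and 0.062 m and y of holder_c in the frame of tray_in between -0.062 and 0.062 m and z of holder_c in the frame of tray_in between -0.004 and 0.004 m); the robot touches nothing.
It fails at once if an orange pin is pushed with the fingers or the arm (over 2 N) (contact force between any of the fingers, the arm and holder_a_pin1 above 2 N or contact force between any of the fingers, the arm and holder_a_pin2 above 2 N or contact force between any of the fingers, the arm and holder_b_pin1 above 2 N or contact force between any of the fingers, the arm and holder_b_pin2 above 2 N or contact force between any of the fingers, the arm and holder_c_pin1 above 2 N or contact force between any of the fingers, the arm and holder_c_pin2 above 2 N).
It fails at once if a holder is pressed on the stop with more than 25 N (contact force between any of holder_a, holder_b, holder_c and stop above 25 N).
It fails at once if the sprung bar is pressed to the end of its travel (over 18 mm) (value of joint stop_bar above 0.018 m).
It fails at once if a bystander is moved by over 3 cm (distance of any of flask, beaker, wash_bottle, reagent, marker, tape, pipette_bulb from where it was at the start of the episode above 0.03 m).
Of holder_a, holder_b, holder_c only 2 to 3 are there at a start; the rules pass over those that are not, and their reading is None.
At some moment in a run one of holder_a, holder_b, holder_c may be knocked a few centimetres aside while the robot is not near it.
Once in a run the grip may slacken for a moment while it holds something.
It also fails if it takes over 210 s, if anything falls off the work surface, if the arm or the gripper's body presses on something with over 40 N, if the wrist force passes 120 N, or if a joint passes its speed limit or range.

## Working session

There is one attempt and no reset: what is moved stays moved. The work goes in short steps, Python scripts to look and compute and a tool call to move; the robot and the scene stay as the last step left them, time stands still between calls to the robot, and variables do not carry over. Pictures are saved under pics/ and viewed, at most 14 in all, crops included, and the job is handed in when it is done.

Besides the shell and the picture viewer there is one more tool, called after ">>>" as a command line: name --argument value ..., lists and objects as JSON in quotes. carry_out: Moves the arm, as the interface text tells. Its arguments: {"type":"object","properties":{"targets":{"type":"array"}},"required":["targets"]}

```bash
mkdir -p pics
python3 - <<'E'
from workcell import readout, snapshot, get_calibration, ctrl
import cv2
s=readout.get_state();print(s, ctrl.grasp_offset)
for n in("scene","side","wrist"):
    print(n,get_calibration(n)); cv2.imwrite(f"pics/{n}0.png",snapshot(n)[:,:,::-1])
E
```

```text
{'time': 0.0, 'qpos': array([-1.34018613,  0.41189789, -0.01272467,  1.59703694,  0.00561932,
        1.13430311, -0.08220898]), 'dq': array([-6.68069263e-04, -4.14378860e-04,  4.31493075e-04,  7.58960900e-04,
        8.23191439e-04, -9.21668966e-05,  1.01006981e-03]), 'joint_efforts': array([ 1.05020052e-03, -5.87939894e+01,  6.42780885e-01, -2.91076487e+01,
       -5.36033465e-02,  1.81117369e-02,  1.37120992e-04]), 'position': array([0.18387977, 0.59680808, 0.22181318]), 'tcp_rot': array([ 1.48832335e-01,  9.88862118e-01, -8.02749729e-04, -5.68065438e-05]), 'wrist_force': array([-1.14283283, -0.22676536, -0.1114105 ]), 'ft_torque': array([ 0.04209603,  0.03048943, -0.03372593]), 'gripper_force': 0.0, 'opening': 0.08754337802636328} 0.0187
scene {'vfov': 54.98243247894596, 'cx': 327.17248866939923, 'cy': 239.79113972893603, 'xyz': array([-0.05934476, -0.66008245,  0.89266913]), 'rotation': array([ 0.84245521, -0.36329251,  0.1559083 , -0.3660333 ])}
side {'vfov': 47.484951222663284, 'cx': 318.6451856117616, 'cy': 234.61161583155058, 'xyz': array([0.58640599, 1.07795518, 0.84838572]), 'rotation': array([-0.01956986,  0.88622626, -0.4628329 , -0.00239559])}
wrist {'vfov': 60.072781496874825, 'cx': 319.0982887539574, 'cy': 237.73456874939416, 'hand_eye': array([[-9.74172483e-05, -9.57241098e-01, -2.89291325e-01,
         8.02085276e-02],
       [ 9.99999716e-01,  1.22993418e-04, -7.43719414e-04,
        -2.97835882e-04],
       [ 7.47499718e-04, -2.89291316e-01,  9.57240814e-01,
        -1.62050630e-01],
       [ 0.00000000e+00,  0.00000000e+00,  0.00000000e+00,
         1.00000000e+00]])}
```

View pics/scene0.png

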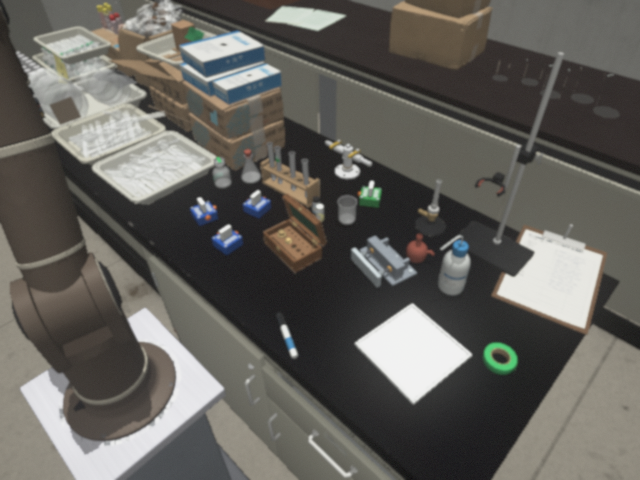

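View pics/side0.png

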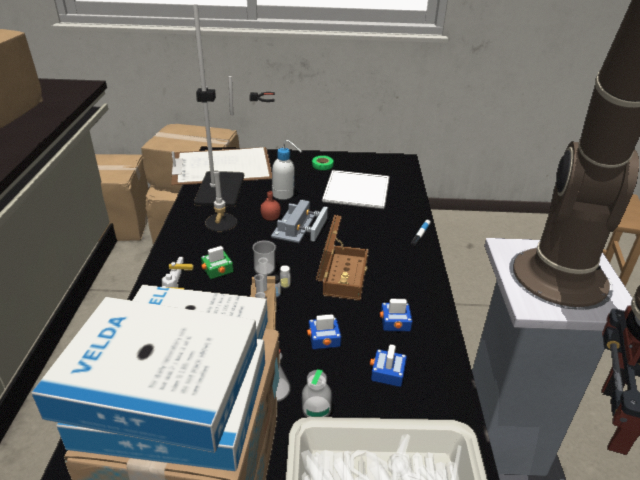

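Scene view, candidates for the holders: blue blocks with a white fin at scene (204,209), (257,203), (227,238), which are the same as side (389,366), (323,331), (396,315). The green look-alike at scene (370,193) / side (217,262) is excluded, as are the blue/white boxes and the blue-capped bottle. The stop is at scene (383,260), the tray at (413,351) and the weight case at (295,235).

```bash
cat > h.py <<'E'
from workcell import readout, snapshot, get_calibration, ctrl
import cv2, numpy as np
from scipy.spatial.transform import Rotation as R
def cam(n,st=None):
    c=get_calibration(n); f=240/np.tan(np.radians(c["vfov"]/2))
    K=np.array([[f,0,c["cx"]],[0,f,c["cy"]],[0,0,1]])
    if n=="wrist":
        T=np.eye(4); T[:3,:3]=R.from_quat(st["tcp_rot"]).as_matrix(); T[:3,3]=st["position"]; T=T@c["hand_eye"]
        return K,T[:3,:3],T[:3,3]
    r=np.array(c["rotation"]); return K,(R.from_quat(r).as_matrix() if r.size==4 else r),np.array(c["xyz"])
def ray(C,p):
    K,r,o=C; return o, r@np.linalg.solve(K,[p[0],p[1],1.])
def onz(C,p,z):
    o,d=ray(C,p); return o+d*(z-o[2])/d[2]
def tri(C1,p1,C2,p2):
    o1,d1=ray(C1,p1);o2,d2=ray(C2,p2)
    t=np.linalg.lstsq(np.c_[d1,-d2],o2-o1,rcond=None)[0]
    a=o1+d1*t[0];b=o2+d2*t[1];return (a+b)/2,np.linalg.norm(a-b)
def proj(C,X):
    K,r,o=C; q=K@(r.T@(np.asarray(X)-o)); return q[:2]/q[2]
def shot(n,tag=None):
    st=readout.get_state(); im=snapshot(n)[:,:,::-1].copy()
    if tag: cv2.imwrite(f"pics/{tag}.png",im)
    return im,cam(n,st),st
def blobs(im,lo,hi,amin=30):
    m=cv2.inRange(cv2.cvtColor(im,cv2.COLOR_BGR2HSV),np.array(lo),np.array(hi))
    n,l,s,c=cv2.connectedComponentsWithStats(m); return [(c[i].round(1),s[i,4],s[i,:4],(l==i).astype(np.uint8)) for i in range(1,n) if s[i,4]>amin]
E
python3 - <<'E'
from h import *
np.set_printoptions(precision=3,suppress=True)
S,D=cam("scene"),cam("side")
for n,C,P in(("sc",S,[(204,209),(257,203),(227,238)]),("sd",D,[(389,366),(323,331),(396,315)])):
    for p in P: print(n,p,onz(C,p,.03))
im={n:cv2.imread(f"pics/{n}0.png") for n in("scene","side")}
for n,C in(("scene",S),("side",D)):
    for nm,lo,hi in(("blue",(105,120,60),(125,255,255)),("orange",(4,150,100),(16,255,255)),("white",(0,0,185),(180,30,255))):
        for c,a,b,_ in blobs(im[n],lo,hi,8):
            z={"blue":.025,"orange":.021,"white":.05}[nm]; X=onz(C,c,z)
            if .2<X[0]<1 and -.7<X[1]<.7: print(n,nm,c,a,b,X)
ks=[("weight",(295,237),(345,270)),("beaker",(347,221),(263,270)),("flask",(250,180),(283,385)),("reagent",(221,185),(316,410)),("bulb",(418,262),(270,215)),("wash",(454,292),(283,196)),("tape",(500,357),(322,162)),("marker",(287,337),(422,230)),("barL",(352,252),(326,209)),("barR",(380,282),(312,236)),("vial",(319,211),(285,277)),("rack",(290,185),(262,290))]
for k,a,b in ks: print(k,onz(S,a,.01),onz(D,b,.01),tri(S,a,D,b))
m=[x for x in blobs(im["scene"],(0,0,200),(180,30,255),2000)]
for c,a,b,l in m:
    q=cv2.boxPoints(cv2.minAreaRect(cv2.findNonZero(l)))
    if 380<c[0]<440: print("tray",[onz(S,p,.01) for p in q])
a=cv2.resize(im["scene"][170:300,180:430],None,fx=3.2,fy=3.2,interpolation=cv2.INTER_CUBIC)
cv2.imwrite("pics/crop1.png",a[:600,:800])
E
```

```text
sc (204, 209) [0.456 0.332 0.03 ]
sc (257, 203) [0.581 0.239 0.03 ]
sc (227, 238) [0.424 0.181 0.03 ]
sd (389, 366) [0.454 0.344 0.03 ]
sd (323, 331) [0.586 0.255 0.03 ]
sd (396, 315) [0.428 0.198 0.03 ]
scene blue [256.3 209.5] 225 [243 202  28  16] [0.563 0.222 0.025]
scene blue [203.7 216.9] 157 [190 209  28  16] [0.436 0.308 0.025]
scene blue [227.  245.2] 269 [212 238  31  17] [0.409 0.163 0.025]
scene white [153.8 168. ] 3718 [ 93 132 122  69] [0.456 0.599 0.05 ]
scene white [343.5 147.8] 39 [337 146  15   4] [0.962 0.235 0.05 ]
scene white [361.4 158.3] 30 [356 155  14   8] [0.955 0.149 0.05 ]
scene white [346.6 172. ] 161 [336 166  23  12] [0.863 0.132 0.05 ]
scene white [370.9 184.6] 28 [369 181   5   8] [0.864 0.033 0.05 ]
scene white [254.9 193.9] 27 [251 191   8   7] [0.59  0.257 0.05 ]
scene white [364.9 192. ] 10 [364 190   3   5] [0.823 0.023 0.05 ]
scene white [375.6 193.2] 9 [375 191   2   5] [ 0.84  -0.005  0.05 ]
scene white [200.8 201.1] 31 [198 198   7   7] [0.459 0.346 0.05 ]
scene white [319.2 206. ] 28 [316 204   7   5] [0.681 0.076 0.05 ]
scene white [224.4 2
[... 4183 characters left out ...]
-0.166  0.01 ] [ 0.324 -0.166  0.01 ] (array([ 0.324, -0.166,  0.01 ]), np.float64(6.747443325421308e-05))
barL [ 0.634 -0.093  0.01 ] [ 0.59  -0.256  0.01 ] (array([ 0.585, -0.138,  0.081]), np.float64(0.010494592034398348))
barR [ 0.601 -0.216  0.01 ] [ 0.624 -0.118  0.01 ] (array([ 0.631, -0.192, -0.038]), np.float64(0.010682024717834778))
vial [0.698 0.095 0.01 ] [0.682 0.059 0.01 ] (array([0.681, 0.079, 0.028]), np.float64(0.002794767051222443))
rack [0.729 0.254 0.01 ] [0.732 0.109 0.01 ] (array([0.702, 0.196, 0.07 ]), np.float64(0.0425122698319872))
tray [array([ 0.419, -0.292,  0.01 ]), array([ 0.626, -0.288,  0.01 ]), array([ 0.571, -0.496,  0.01 ]), array([ 0.39 , -0.481,  0.01 ])]
```

View pics/crop1.png

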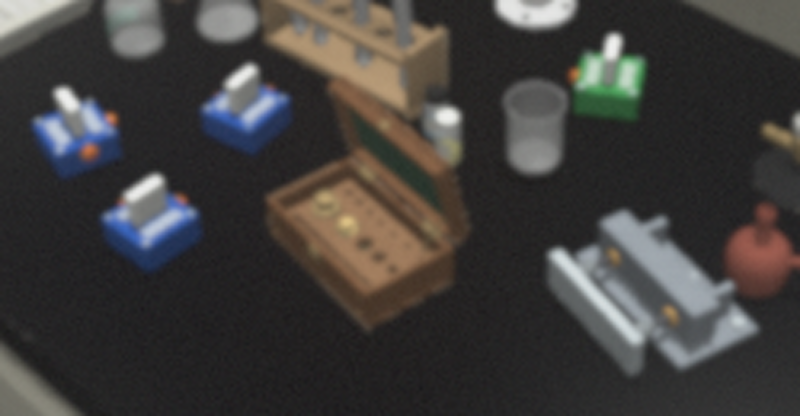

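Crop: three blue holders with white fins at crop (75,130), (245,105), (150,215). The left one has its pins towards +x and -y; the other two have them at +x and +y. The green one at (610,75) is the decoy. The stop's bar runs from (553,255) to (640,350). I'll move over the holders for a close look.

>>> carry_out --targets '[1,0,0,0,0,0,-1,1,0,0,0,0,0,-1,1,0,0,0,0,0,-1,1,0,0,0,0,0,-1,1,0,0,0,0,0,-0.3,1,-1,-1,0,0,0,0,1,-1,-1,0,0,0,0,1,-1,-1,0,0,0,0,1,-1,-1,0,0,0,0,1,-1,-1,0,0,0,0,1,-1,-1,0,0,0,0,1,-1,-1,0,0,0,0]'

```text
time: 1.65
position: [0.3951, 0.3865, 0.2227]
tcp_rot: [-0.0, 1.0, 0.0, 0.0]
wrist_force: [-0.2, -0.7, -0.7]
opening: 0.088
gripper_force: 0.0
```

>>> carry_out --targets '[1,-1,-1,0,0,0,0,1,-0.9,-1,0,0,0,0,1,0,-1,0,0,0,0,1,0,-1,0,0,0,0,1,0,0,0,0,0,0]'

```text
time: 2.28
position: [0.4519, 0.2654, 0.2228]
tcp_rot: [0.001, 1.0, -0.0, 0.0]
wrist_force: [0.1, 0.4, -0.7]
opening: 0.0875
gripper_force: 0.0
```

Run:
```python
from h import *
im,C,st=shot("wrist","w1"); print(st["position"],st["tcp_rot"],st["qpos"].round(2))
```

```text
[0.45190326 0.26535465 0.22279804] [ 1.49946311e-03  9.99998831e-01 -2.90234260e-04  7.60206834e-05] [-0.7   0.24  0.1   1.85 -0.03  1.06  0.97]
```

View pics/w1.png

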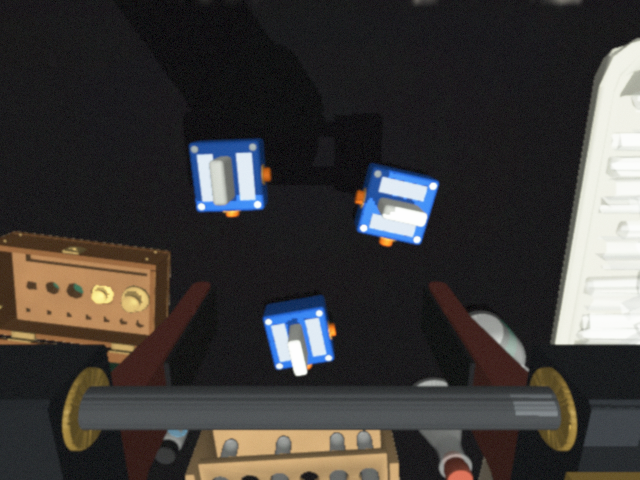

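Wrist view: holders at (228,176), (397,205) and (298,333), with orange pins at (266,174)/(232,213), (360,198)/(386,241) and (331,330). The weight case is on the left and the rack at the bottom. Next I'll centre the camera over the holder at (228,176).

```bash
cat >> h.py <<'E'
def holders(im,C,z=.03):
    """(centre on plane z, edge angle deg mod 90, side lengths mm, fin-direction) by blue mask + min rectangle"""
    m=cv2.inRange(cv2.cvtColor(im,cv2.COLOR_BGR2HSV),np.array((103,120,50)),np.array((128,255,255)))
    m[330:,:]=0 if C is None else m[330:,:]
    n,l,s,c=cv2.connectedComponentsWithStats(cv2.morphologyEx(m,cv2.MORPH_CLOSE,np.ones((9,9))))
    out=[]
    for i in range(1,n):
        if s[i,4]<1500: continue
        cn=cv2.findNonZero((l==i).astype(np.uint8)).reshape(-1,2)
        W=np.array([onz(C,p,z)[:2] for p in cv2.convexHull(cn).reshape(-1,2).astype(float)])
        (cc,wh,a)=cv2.minAreaRect((W*1e4).astype(np.float32))
        out.append((np.array(cc)/1e4,a%90,np.array(wh)/10,c[i].round(0),s[i,4]))
    return out
E
python3 - <<'E'
from h import *
np.set_printoptions(precision=4,suppress=True)
st=readout.get_state();C=cam("wrist",st);im=cv2.imread("pics/w1.png")
for o in holders(im,C): print(*o)
# stop bar (coarse) from scene
S=cam("scene")
for p in((352.8,249),(380,278)): print("bar",onz(S,p,.042))
E
```

```text
[0.4235 0.1895] 1.8338207006454468 [62.3297 64.2091] [230. 172.] 2827
[0.4491 0.3337] 77.54570770263672 [64.2758 63.2285] [394. 201.] 2760
[0.5746 0.2466] 10.411628723144531 [72.87   62.7381] [298. 326.] 2567
bar [ 0.6192 -0.1072  0.042 ]
bar [ 0.5877 -0.2241  0.042 ]
```

>>> carry_out --targets '[1,-0.8,-1,0,0,0,0,1,-0.8,-1,0.5,0,0,0,1,0,-0.5,1,0,0,0,1,0,0,0.6,0,0,0,1,0,0,0,0,0,0]'

```text
time: 2.95
position: [0.4987, 0.1937, 0.1584]
tcp_rot: [-0.001, 1.0, -0.0, -0.001]
wrist_force: [0.1, 0.6, 0.5]
opening: 0.0875
gripper_force: 0.0
```

Run:
```python
from h import *
np.set_printoptions(precision=4,suppress=True)
im,C,st=shot("wrist","w2"); print(st["position"],st["tcp_rot"])
for o in holders(im,C): print(*o)
im1=cv2.imread("pics/w1.png"); C1=cam("wrist",dict(position=[.4519,.26535,.2228],tcp_rot=[.0015,1,-.0003,0]))
# fin top: near-white/grey, low saturation pixels inside the H3 hull; orange pins both views -> triangulate height
for n,a,c in(("w1",im1,C1),("w2",im,C)):
    for b in blobs(a,(3,150,110),(18,255,255),25): print(n,"orange",b[0],b[1],onz(c,b[0],.021))
```

```text
[0.4987 0.1937 0.1584] [-0.0012  1.     -0.0004 -0.0012]
[0.4243 0.1857] 2.004438877105713 [60.7499 60.8784] [302. 121.] 3733
[0.4499 0.328 ] 77.36796569824219 [69.8028 60.9224] [510. 156.] 4043
[0.5749 0.2433] 10.618082046508789 [72.4924 61.2265] [379. 313.] 3593
w1 orange [266.  174.1] 108 [0.4232 0.2185 0.021 ]
w1 orange [359.6 197.1] 112 [0.4439 0.3009 0.021 ]
w1 orange [232.1 214.2] 54 [0.4592 0.1865 0.021 ]
w1 orange [385.3 242.2] 79 [0.486  0.3256 0.021 ]
w1 orange [332.1 329.8] 73 [0.5759 0.2772 0.021 ]
w1 orange [460.1 474.8] 150 [0.7558 0.4199 0.021 ]
w2 orange [359.  119.7] 65 [0.4229 0.2208 0.021 ]
w2 orange [470.9 150.5] 153 [0.4437 0.3007 0.021 ]
w2 orange [310.2 170.6] 121 [0.4582 0.1868 0.021 ]
w2 orange [497.1 208.3] 84 [0.4855 0.3245 0.021 ]
```

View pics/w2.png

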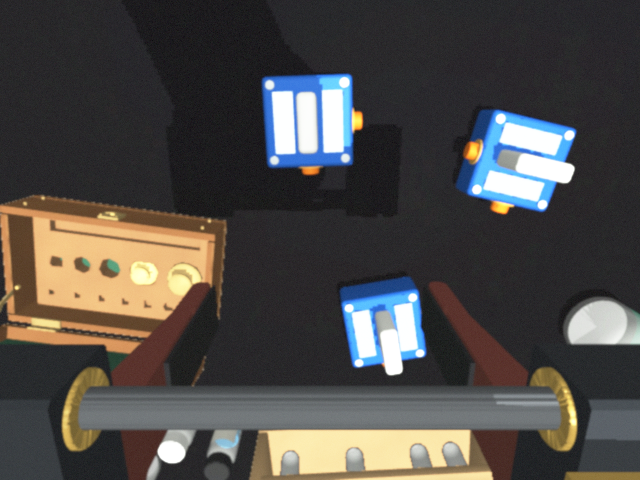

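The pin positions from both views agree on the 21 mm plane (0.4439/0.4437, 0.4592/0.4582), so the blocks stand at bench height. The target block is at image (308,120), with its fin along x at about +2°. Grasping it now.

>>> carry_out --targets '[0.5,0.82,-0.1,0.5,0,0,-0.5,0.5,0.82,-0.1,0.5,0,0,0,0.5,0.82,0,0.5,0,0,0,0.5,0,0,1,0,0,0,0.5,0,0,1,0,0,0,0.5,0,0,0.6,0,0,0,0.5,0,0,0,0,0,0]'

```text
time: 3.88
position: [0.4258, 0.1858, 0.0365]
tcp_rot: [-0.019, 1.0, -0.0, -0.0]
wrist_force: [-0.7, -0.9, 1.1]
opening: 0.0442
gripper_force: 0.0
```

>>> carry_out --targets '[0,0,0,0,0,0,0,0,0,0,0,0,0,0,0,0,0,0,0,0,0,0,0,0,0,0,0,0]'

```text
time: 4.38
position: [0.4262, 0.1852, 0.0372]
tcp_rot: [-0.018, 1.0, 0.0, 0.0]
wrist_force: [-0.3, 0.4, 5.2]
opening: 0.0117
gripper_force: 30.0
```

>>> carry_out --targets '[0,0,0,-1,0,0,0,0,0,0,-1,0,0,0,0,0,0,-1,0,0,1,0,0,0,-1,0,0,1,0,0,0,-1,0,0,1,0,0,0,-1,0,0,1,0,0,0,0,0,0,0.25]'

```text
time: 5.25
position: [0.4268, 0.1854, 0.2183]
tcp_rot: [0.13, 0.991, 0.001, 0.001]
wrist_force: [-0.3, -0.1, -3.1]
opening: 0.0117
gripper_force: 30.0
```

>>> carry_out --targets '[0,-0.5,-0.5,0,0,0,0,0,-0.92,-0.98,0,0,0,0,0,-0.92,-0.98,0,0,0,0,0,-0.92,-0.98,0,0,0,0,0,-0.92,-0.98,0,0,0,0,0,-0.92,-0.98,0,0,0,0,0,-0.92,-0.98,0,0,0,0,0,-0.92,-0.98,0,0,0,0,0,-0.92,-0.98,0,0,0,0,0,-0.5,-0.9,0,0,0,0,0,-0.5,-0.5,0,0,0,0,0,0,0,0,0,0,0]'

```text
time: 6.75
position: [0.6068, -0.1676, 0.2146]
tcp_rot: [0.131, 0.991, -0.001, -0.001]
wrist_force: [-1.2, 0.3, -1.8]
opening: 0.0118
gripper_force: 30.0
```

Run:
```python
from h import *
im,C,st=shot("wrist","w3"); print(st["position"],st["tcp_rot"],st["opening"])
```

```text
[ 0.60678278 -0.16759496  0.21456625] [ 1.30831526e-01  9.91403637e-01 -5.42402818e-04 -1.28339248e-03] 0.011829966582226372
```

View pics/w3.png

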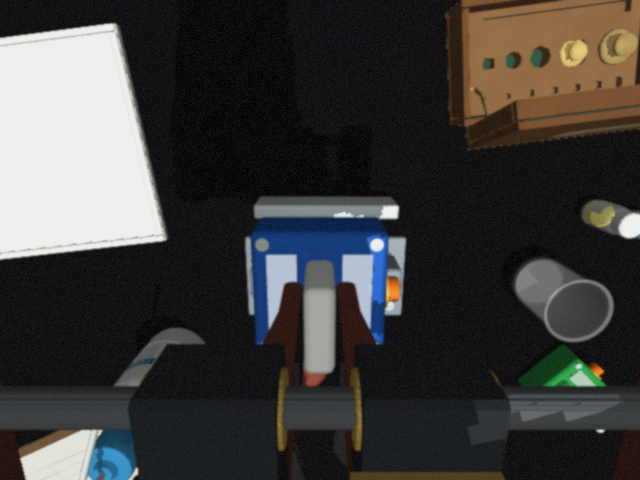

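The bar spans (254..398, 197..218) with its front face above and its top strip below. It is parallel to the gripper. The tray's corner is at (165,238), and the held block sits below with pin2 at (392,290). I'll measure the bar edges and the tray edges.

```bash
cat > bar.py <<'E'
from h import *
np.set_printoptions(precision=4,suppress=True)
im=cv2.imread("pics/w3.png"); st=readout.get_state(); C=cam("wrist",st)
g=cv2.cvtColor(im,cv2.COLOR_BGR2GRAY)
for c in(265,275,300,380,390): print(c,g[190:222,c])
for c,r in((256,205.5),(396,205.5),(265,205.5),(390,205.5)): print(c,onz(C,(c,r),.042))
for c in(265,390): print("bottom",onz(C,(c,197),.004))
m=cv2.inRange(im,(170,170,170),(255,255,255)); n,l,s,cc=cv2.connectedComponentsWithStats(m)
i=l[130,50]; 
for r in range(60,230,40): x=np.where(l[r]==i)[0].max(); print("tray right edge",r,x,onz(C,(x,r),.01))
for x in range(20,110,30):
    y=np.where(l[:,x]==i)[0]; print("tray top/bot",x,onz(C,(x,y.min()),.01),onz(C,(x,y.max()),.01))
for o in holders(im,C,st["position"][2]-.0372+.03): print(*o)
E
python3 bar.py
```

```text
265 [  7   5  10   8  10  27  46  66  73  78  79  79  75  78  89 113 128 137
 142 138 132 135 133 134 129 124 110  70  39  37  37  31]
275 [ 12   4  14  14   3  19  44  63  73  76  78  78  79  82  93 113 129 142
 142 138 136 135 134 134 132 124 106  68  38  28  36  34]
300 [ 13   5   5  17  12  25  42  69  75  79  80  80  78  84  90 111 132 140
 143 143 141 138 141 138 135 128 108  72  43  36  34  26]
380 [ 13  10  10  18   8  19  39  65  77  79  76  82  79  80  88 108 126 139
 142 142 148 150 143 137 149 175 190 187 148  94  50  30]
390 [ 21  26  17  11  21  23  40  61  72  80  78  79  80  82 101 153 206 233
 238 240 239 239 239 239 237 238 230 216 160  88  41  25]
256 [ 0.5861 -0.215   0.042 ]
396 [ 0.6159 -0.1036  0.042 ]
265 [ 0.588  -0.2078  0.042 ]
390 [ 0.6146 -0.1084  0.042 ]
bottom [ 0.5871 -0.2126  0.004 ]
bottom [ 0.6165 -0.1025  0.004 ]
tray right edge 60 122 [ 0.4472 -0.2911  0.01  ]
tray right edge 100 131 [ 0.4781 -0.296   0.01  ]
tray right edge 140 141 [ 0.5109 -0.3002  0.01  ]
tray right edge 180 150 [ 0.5453 -0.3055  0.01  ]
tray right edge 220 160 [ 0.5818 -0.3103  0.01  ]
tray top/bot 20 [ 0.4093 -0.3637  0.01  ] [ 0.5806 -0.4496  0.01  ]
tray top/bot 50 [ 0.4129 -0.339   0.01  ] [ 0.5842 -0.4207  0.01  ]
tray top/bot 80 [ 0.4164 -0.3144  0.01  ] [ 0.5887 -0.3924  0.01  ]
[ 0.599  -0.1644] 75.07804870605469 [59.4589 59.8577] [319. 257.] 7507
```

Run:
```python
from h import *
np.set_printoptions(precision=4,suppress=True)
st=readout.get_state(); C=cam("wrist",st); P=st["position"]
n=np.array([np.cos(np.radians(-15)),np.sin(np.radians(-15))]);t=np.array([-n[1],n[0]])
a=onz(C,(262.5,244.5),P[2]-.0072)[:2];b=onz(C,(377,244.5),P[2]-.0072)[:2]
print(np.linalg.norm(a-b),((a+b)/2-P[:2])@n+.0257,((a+b)/2-P[:2])@t, "tcp n,t",P[:2]@n,P[:2]@t)
# reference: dots in w2 on the ground
C2=cam("wrist",dict(position=[.4987,.1937,.1584],tcp_rot=[-.0012,1,-.0004,-.0012]))
q=[onz(C2,p,.03)[:2] for p in((269,84),(346,82),(346,158),(273.5,160))]; print(np.array(q),np.mean(q,0))
```

```text
0.04903355636243558 -0.0003461250738644832 -0.00015473781914793303 tcp n,t 0.6289864388199532 -0.0033979127722275878
[[0.4004 0.1599]
 [0.3991 0.2105]
 [0.4484 0.2116]
 [0.4499 0.1614]] [0.4244 0.1859]
```

The bar front is the plane n·X = 0.622 (yaw -15°), and its top and bottom edges agree. The tray centre is about (0.497,-0.391) at yaw -8°. Next I back off, go down in front of the bar and press.

>>> carry_out --targets '[0,0.8,0.17,0,0,0,0,0,0.8,0,0,0,0,0,0,0.7,0,0,0,0,0,0,0,0,1,0,0,0,0,0,0,1,0,0,0,0,0,0,1,0,0,0,0,0,0,1,0,0,0,0,0,0,1,0,0,0,0,0,0,0.7,0,0,0,0,0,0,0,0,0,0]'

```text
time: 8.05
position: [0.5404, -0.1416, 0.0439]
tcp_rot: [0.129, 0.992, 0.0, -0.002]
wrist_force: [-0.4, 1.0, -1.0]
opening: 0.0118
gripper_force: 30.0
```

>>> carry_out --targets '[0,-0.5,0,0,0,0,0,0,-0.2,0,0,0,0,0,0,-0.1,0,0,0,0,0,0,0,0,0,0,0,0,0,0,0,0,0,0,0]'

```text
time: 8.68
position: [0.5651, -0.1493, 0.0457]
tcp_rot: [0.13, 0.992, 0.0, -0.0]
wrist_force: [-0.1, 0.4, -1.6]
opening: 0.0118
gripper_force: 30.0
```

>>> carry_out --targets '[0,-0.1,0,0,0,0,0,0,-0.1,0,0,0,0,0,0,0,0,0,0,0,0]'

```text
time: 9.05
position: [0.5708, -0.1508, 0.0455]
tcp_rot: [0.13, 0.992, 0.0, -0.0]
wrist_force: [-3.0, 1.0, 0.3]
opening: 0.0117
gripper_force: 30.0
```

>>> carry_out --targets '[0,-0.1,0,0,0,0,0,0,0,0,0,0,0,0,0,0,0,0,0,0,0]'

```text
time: 9.43
position: [0.5738, -0.1516, 0.0454]
tcp_rot: [0.13, 0.992, 0.0, -0.0]
wrist_force: [-2.5, 0.8, -2.3]
opening: 0.0119
gripper_force: 30.0
```

>>> carry_out --targets '[0,-0.1,0,0,0,0,0,0,0,0,0,0,0,0,0,0,0,0,0,0,0]'

```text
time: 9.8
position: [0.5765, -0.1523, 0.0455]
tcp_rot: [0.13, 0.992, 0.0, -0.0]
wrist_force: [-4.1, 1.2, -3.0]
opening: 0.0119
gripper_force: 30.0
```

>>> carry_out --targets '[0,-0.1,0,0,0,0,0,0,-0.05,0,0,0,0,0,0,0,0,0,0,0,0,0,0,0,0,0,0,0]'

```text
time: 10.3
position: [0.5802, -0.1533, 0.0455]
tcp_rot: [0.13, 0.992, 0.0, -0.001]
wrist_force: [-6.6, 1.0, 0.9]
opening: 0.0118
gripper_force: 30.0
```

>>> carry_out --targets '[0,0.5,0,0,0,0,0,0,1,0,0,0,0,0.5,0,0,0,0,0,0,1,0,0,0,0,0,0,1,0,0,0,0,0,0,1,0,0,0,0,0,0,1,0,0,0,0,0,0,1,0,0,0,0,0,0,1,0,0,0,0,0,0,1,0,0,0,0,0,0,1,0,0,0,0,0,0,1,0,0,0,0,0,0,1]'

```text
time: 11.8
position: [0.5397, -0.1424, 0.0463]
tcp_rot: [0.477, 0.879, 0.0, 0.002]
wrist_force: [-0.2, -0.3, -1.8]
opening: 0.0119
gripper_force: 30.0
```

>>> carry_out --targets '[0,0,0,0,0,0,1,0,0,0,0,0,0,1,0,0,0,0,0,0,1,0,0,0,0,0,0,1,0,0,0,0,0,0,1,0,0,0,0,0,0,1,0,0,0,0,0,0,1,0,0,0,0,0,0,1,0,0,0,0,0,0,1,0,0,0,0,0,0,1,0,0,0,0,0,0,1,0,0,0,0,0,0,1]'

```text
time: 13.3
position: [0.5396, -0.1423, 0.0463]
tcp_rot: [0.793, 0.609, 0.001, 0.001]
wrist_force: [-0.2, -0.0, -2.1]
opening: 0.012
gripper_force: 30.0
```

```bash
cat > ang.py <<'E'
from h import *
s=readout.get_state(); q=R.from_quat(s["tcp_rot"]).as_matrix()
n=np.array([np.cos(np.radians(-15)),np.sin(np.radians(-15))]);t=np.array([-n[1],n[0]]);p=s["position"]
print("toolx deg",np.degrees(np.arctan2(q[1,0],q[0,0])).round(1),"n,t",(p[:2]@n).round(4),(p[:2]@t).round(4),p.round(4),"q",s["qpos"].round(2),"op",s["opening"],"t",s["time"],"F",s["wrist_force"].round(1))
E
python3 ang.py
```

```text
toolx deg 75.0 n,t 0.558 0.0022 [ 0.5396 -0.1423  0.0463] q [-0.37  0.62  0.74  1.96 -0.59  0.78  0.45] op 0.011955885422194931 t 13.3 F [-0.2 -0.  -2.1]
```

>>> carry_out --targets '[0,0,0.5,0,0,0,0,0,0,0.3,0,0,0,0,0,0,0.1,0,0,0,0,0,0,0.1,0,0,0,0,0,0,0.1,0,0,0,0,0,0,0,0,0,0,0,0,0,0,0,0,0,0]'

```text
time: 14.18
position: [0.5691, -0.1505, 0.0454]
tcp_rot: [0.793, 0.609, -0.0, -0.0]
wrist_force: [-2.1, -0.6, -2.1]
opening: 0.0117
gripper_force: 30.0
```

>>> carry_out --targets '[0,0,0.1,0,0,0,0,0,0,0.1,0,0,0,0,0,0,0,0,0,0,0,0,0,0,0,0,0,0]'

```text
time: 14.68
position: [0.5752, -0.152, 0.0455]
tcp_rot: [0.793, 0.609, -0.0, -0.0]
wrist_force: [-3.7, -0.3, -2.8]
opening: 0.0115
gripper_force: 30.0
```

>>> carry_out --targets '[0,0,0.1,0,0,0,0,0,0,0.1,0,0,0,0,0,0,0,0,0,0,0,0,0,0,0,0,0,0]'

```text
time: 15.18
position: [0.5802, -0.1534, 0.0455]
tcp_rot: [0.793, 0.609, -0.001, -0.001]
wrist_force: [-6.5, 0.8, 1.0]
opening: 0.0122
gripper_force: 30.0
```

>>> carry_out --targets '[0,0,-0.5,0,0,0,0,0,0,-0.5,-0.5,0,0,0,0,0,0,-1,0,0,-1,0,0,0,-1,0,0,-0.75,0,0,0,-1,0,0,0,0,-1,-0.28,0,0,0,0,0,-1,-0.28,0,0,0,0,0,-1,-0.28,0,0,0,0,0,-1,-0.28,0,0,0,0,0,-1,-0.28,0,0,0,0,0,-1,-0.28,0,0,0,0,0,-1,-0.28,0,0,0,0]'

```text
time: 16.68
position: [0.4663, -0.3473, 0.1515]
tcp_rot: [0.754, 0.657, 0.001, 0.002]
wrist_force: [1.0, 0.2, -1.5]
opening: 0.0118
gripper_force: 30.0
```

```bash
cat >> ang.py <<'E'
im,C,st=shot("wrist","a%d"%(s["time"]*100))
for b in blobs(im,(3,150,110),(18,255,255),12): print("orange",b[0],b[1])
E
python3 ang.py
```

```text
toolx deg 82.1 n,t 0.5403 -0.2148 [ 0.4663 -0.3473  0.1515] q [-0.04  0.51  0.82  1.83 -0.44  0.99  0.83] op 0.011803467424319097 t 16.675 F [ 1.   0.2 -1.5]
```

Pin2, which was at (392,290), no longer shows. Setting the block down.

>>> carry_out --targets '[0,0.06,-0.13,0.5,0,0,0,0,0,0,1,0,0,0,0,0,0,1,0,0,0,0,0,0,0.6,0,0,0,0,0,0,0.3,0,0,0,0,0,0,0,0,0,0]'

```text
time: 17.48
position: [0.4617, -0.3433, 0.0484]
tcp_rot: [0.754, 0.657, -0.0, -0.0]
wrist_force: [0.1, -0.1, -2.0]
opening: 0.012
gripper_force: 30.0
```

>>> carry_out --targets '[0,0,0,0.1,0,0,0,0,0,0,0.05,0,0,0,0,0,0,0,0,0,0,0,0,0,0,0,0,0]'

```text
time: 17.98
position: [0.4616, -0.3435, 0.0443]
tcp_rot: [0.754, 0.657, 0.0, 0.0]
wrist_force: [0.2, 0.4, -2.5]
opening: 0.0117
gripper_force: 30.0
```

>>> carry_out --targets '[0,0,0,0.05,0,0,0,0,0,0,0,0,0,0,0.35,0,0,0,0,0,0,0.35,0,0,0,0,0,0,0.35,0,0,0,0,0,0,0.35,0,0,-1,0,0,0,0.35,0,0,-1,0,0,0,0.35,0,0,-1,0,0,0,0.35,0,0,-1,0,0,0,0.35,0,0,0,0,0,0]'

```text
time: 19.23
position: [0.4625, -0.3443, 0.1646]
tcp_rot: [0.754, 0.657, 0.001, 0.002]
wrist_force: [0.5, -0.2, 0.3]
opening: 0.0306
gripper_force: 0.0
```

Run:
```python
from h import *
np.set_printoptions(precision=4,suppress=True)
im,C,st=shot("wrist","w4"); print(st["position"])
for o in holders(im,C,.036): print(*o)
s,_,_=shot("scene","s1"); d,D,_=shot("side","d1")
for o in holders(d,D,.03): pass
for b in blobs(d,(4,150,100),(16,255,255),10): print("side orange",b[0],onz(D,b[0],.021))
for b in blobs(s,(105,120,60),(125,255,255),60): print("scene blue",b[0],b[1],onz(cam("scene"),b[0],.025))
a=np.hstack([cv2.resize(im,(400,300)),cv2.resize(d[150:450,200:600],(400,300))]); cv2.imwrite("pics/c2.png",a)
```

```text
[ 0.4625 -0.3443  0.1646]
[ 0.4612 -0.3401] 82.04471588134766 [60.3988 58.1499] [317. 212.] 3334
side orange [203.4 265.9] [0.8821 0.0415 0.021 ]
side orange [221.6 269.2] [0.8359 0.0515 0.021 ]
side orange [308.6 331.6] [0.616  0.2499 0.021 ]
side orange [326.4 341.4] [0.5779 0.2761 0.021 ]
side orange [371.4 361.4] [0.487  0.3257 0.021 ]
scene blue [256.4 209.5] 228 [0.5636 0.2222 0.025 ]
scene blue [203.5 217. ] 161 [0.4358 0.308  0.025 ]
scene blue [375.4 345.4] 74 [ 0.4367 -0.3335  0.025 ]
```

View pics/c2.png

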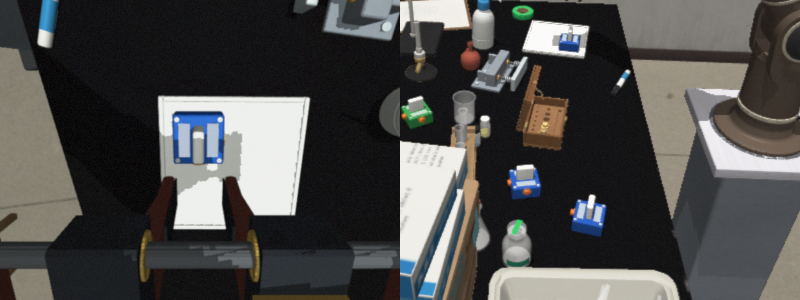

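The left half shows the block inside the tray with no orange on it. The right half shows the other two holders unmoved, at crop (524,182) and (589,215). Going for the one at (0.45,0.33).

>>> carry_out --targets '[0.5,0.4,-0.1,0,0,0,1,0.5,0.9,-0.26,0,0,0,0.12,0.5,0.96,-0.26,0,0,0,0,0.5,0.96,-0.26,0,0,0,0,0.5,0.96,-0.26,0,0,0,0,0.5,0.96,-0.26,0,0,0,0,0.5,0.96,-0.26,0,0,0,0,0.5,0.96,-0.26,0,0,0,0,0.5,0.96,-0.26,0,0,0,0,0.5,0.96,-0.26,0,0,0,0,0.5,0.96,-0.26,0,0,0,0,0.5,0.96,-0.26,0,0,0,0]'

```text
time: 20.88
position: [0.443, -0.0041, 0.1618]
tcp_rot: [0.779, 0.627, -0.001, -0.0]
wrist_force: [-0.1, 0.2, -0.4]
opening: 0.0435
gripper_force: 0.0
```

>>> carry_out --targets '[0.5,0.96,-0.26,0,0,0,0,0.5,0.96,-0.26,0,0,0,0,0.5,0.96,-0.26,0,0,0,0,0.5,0.96,-0.26,0,0,0,0,0.5,0.96,-0.26,0,0,0,0,0.5,0.96,-0.26,0,0,0,0,0.5,0.96,-0.26,0,0,0,0,0.5,0.7,-0.26,0,0,0,0,0.5,0.4,0,0,0,0,0,0.5,0,0,0,0,0,0]'

```text
time: 22.12
position: [0.4334, 0.2375, 0.1624]
tcp_rot: [0.779, 0.627, -0.0, 0.0]
wrist_force: [-0.5, -0.3, -0.5]
opening: 0.0441
gripper_force: 0.0
```

```bash
python3 ang.py
cat > look.py <<'E'
from h import *
import sys
np.set_printoptions(precision=4,suppress=True)
im,C,st=shot("wrist",sys.argv[1]); print(st["position"])
for o in holders(im,C): print(*o)
for b in blobs(im,(3,150,110),(18,255,255),25): print("orange",b[0],b[1],onz(C,b[0],.021))
E
python3 look.py w5
```

```text
toolx deg 77.6 n,t 0.3572 0.3416 [0.4334 0.2375 0.1624] q [-1.28  0.33  0.84  2.02 -0.3   0.92 -0.49] op 0.04412957328993732 t 22.125 F [-0.5 -0.3 -0.5]
orange [367.4  85.4] 65
orange [501.6 126.6] 95
orange [314.8 137.3] 70
orange [567.  148.9] 41
[0.4334 0.2367 0.1625]
[0.5765 0.2469] 10.577224731445312 [67.4511 65.9261] [499. 170.] 2773
orange [367.2  84.3] 71 [0.4861 0.3248 0.021 ]
orange [501.  125.2] 90 [0.5733 0.2778 0.021 ]
orange [314.7 135.9] 55 [0.4433 0.299  0.021 ]
orange [567.2 148. ] 40 [0.6183 0.2518 0.021 ]
```

```bash
sed -i 's/<1500/<600/' h.py
python3 - <<'E'
from h import *
np.set_printoptions(precision=4,suppress=True)
C=cam("wrist",readout.get_state()); im=cv2.imread("pics/w5.png")
for o in holders(im,C): print(*o)
g=cv2.inRange(cv2.cvtColor(im,cv2.COLOR_BGR2HSV),np.array((0,0,150)),np.array((180,60,255)))
g[190:]=0; n,l,s,c=cv2.connectedComponentsWithStats(g)
for i in range(1,n):
    if s[i,4]>10 and 250<c[i][0]<400: print("white",c[i].round(1),s[i],onz(C,c[i],.03))
E
```

```text
[0.4509 0.3325] 77.52001190185547 [60.6104 60.9352] [310.  86.] 1440
[0.5765 0.2464] 10.528253555297852 [67.4703 65.9387] [499. 170.] 2773
white [276.8  41.9] [272  37  11  11  94] [0.4325 0.3623 0.03  ]
white [352.4  42.1] [348  37  10  11  94] [0.4804 0.3515 0.03  ]
white [314.  78.] [ 304   46   21   65 1331] [0.4513 0.3357 0.03  ]
white [289.7  81.5] [ 279   49   22   66 1363] [0.435 0.337 0.03 ]
white [339.4  81.9] [ 329   49   22   66 1352] [0.4673 0.3297 0.03  ]
white [359.1  78.5] [359  71   2  16  16] [0.4805 0.3289 0.03  ]
white [278.5 120.6] [274 116  10  10  84] [0.4217 0.3143 0.03  ]
white [350.4 120.6] [346 116  10  10  83] [0.4696 0.3037 0.03  ]
white [314.5 128. ] [306 128  18   1  18] [0.4446 0.3042 0.03  ]
```

>>> carry_out --targets '[0.5,1,-0.12,0.2,0,0,0,0.5,1,0,0.5,0,0,0,0.5,1,0,0.5,0,0,0,0.5,0.26,0,1,0,0,0,0.5,0,0,1,0,0,0,0.5,0,0,1,0,0,0,0.5,0,0,0,0,0,0,0,0,0,0,0,0,0,0,0,0,0,0,0,0,0,0,0,0,0,0,0,0,0,0,0,0,0,0]'

```text
time: 23.6
position: [0.4511, 0.3341, 0.0374]
tcp_rot: [0.779, 0.627, 0.001, -0.0]
wrist_force: [-1.0, -0.4, 4.6]
opening: 0.0116
gripper_force: 30.0
```

>>> carry_out --targets '[0,0,0,-1,0,0,0.65,0,0,0,-1,0,0,0,0,0,0,-1,0,0,0,0,0,0,-1,0,0,0,0,-0.97,0.46,0,0,0,0,0,-0.97,0.46,0,0,0,0,0,-0.97,0.46,0,0,0,0,0,-0.97,0.46,0,0,0,0,0,-0.97,0.46,0,0,0,0,0,-0.97,0.46,0,0,0,0,0,-0.97,0.46,0,0,0,0,0,-0.97,0.46,0,0,0,0]'

```text
time: 25.1
position: [0.4969, 0.0793, 0.1566]
tcp_rot: [0.793, 0.609, -0.0, -0.0]
wrist_force: [-0.3, 0.4, -2.3]
opening: 0.012
gripper_force: 30.0
```

>>> carry_out --targets '[0,-0.97,0.46,0,0,0,0,0,-0.97,0.46,0,0,0,0,0,-0.97,0.46,0,0,0,0,0,-0.97,0.46,0,0,0,0,0,-0.97,0.46,0,0,0,0,0,-0.97,0.46,0,0,0,0,0,-0.97,0.46,0,0,0,0,0,0,0,0,0,0,0,0,0,0,0,0,0,0]'

```text
time: 26.22
position: [0.5374, -0.1409, 0.1564]
tcp_rot: [0.793, 0.609, -0.0, -0.0]
wrist_force: [0.6, -0.2, -2.0]
opening: 0.012
gripper_force: 29.9
```

```bash
python3 ang.py
```

```text
toolx deg 75.0 n,t 0.5555 0.003 [ 0.5374 -0.1409  0.1564] q [-0.45  0.46  0.84  1.88 -0.41  0.98  0.31] op 0.011956247334842242 t 26.225 F [ 0.6 -0.2 -2. ]
orange [393.4 288.8] 346
```

Pin2 shows at (393,289), facing the bar side. Going down and pressing it.

>>> carry_out --targets '[0,0,0,1,0,0,0,0,0,0,1,0,0,0,0,0,0,1,0,0,0,0,0,0,0.7,0,0,0,0,0,0.5,0,0,0,0,0,0,0.3,0,0,0,0,0,0,0.1,0,0,0,0,0,0,0.1,0,0,0,0,0,0,0.1,0,0,0,0,0,0,0,0,0,0,0,0,0,0,0,0,0,0]'

```text
time: 27.65
position: [0.5694, -0.1499, 0.0456]
tcp_rot: [0.793, 0.609, -0.0, -0.0]
wrist_force: [-2.4, 0.7, -1.1]
opening: 0.0119
gripper_force: 29.9
```

>>> carry_out --targets '[0,0,0.1,0,0,0,0,0,0,0.1,0,0,0,0,0,0,0.1,0,0,0,0,0,0,0,0,0,0,0,0,0,0,0,0,0,0]'

```text
time: 28.28
position: [0.5776, -0.1522, 0.0454]
tcp_rot: [0.793, 0.609, -0.0, -0.001]
wrist_force: [-5.5, 2.0, 2.2]
opening: 0.012
gripper_force: 29.9
```

>>> carry_out --targets '[0,0,0.08,0,0,0,0,0,0,0,0,0,0,0,0,0,0,0,0,0,0]'

```text
time: 28.65
position: [0.5795, -0.1527, 0.0454]
tcp_rot: [0.793, 0.609, -0.001, -0.001]
wrist_force: [-6.9, 1.8, 2.7]
opening: 0.0119
gripper_force: 30.0
```

>>> carry_out --targets '[0,0,-0.5,0,0,0,0,0,0,-0.95,0,0,0,0,0,0,0,0,0,0,-1,0,0,0,0,0,0,-1,0,0,0,0,0,0,-1,0,0,0,0,0,0,-1,0,0,0,0,0,0,-1,0,0,0,0,0,0,-1,0,0,0,0,0,0,-1,0,0,0,0,0,0,-1,0,0,0,0,0,0,-1,0,0,0,0,0,0,-1]'

```text
time: 30.15
position: [0.5399, -0.1422, 0.0459]
tcp_rot: [0.537, 0.844, 0.0, 0.001]
wrist_force: [0.8, 0.9, -2.7]
opening: 0.0116
gripper_force: 29.9
```

>>> carry_out --targets '[0,0,0,0,0,0,-1,0,0,0,0,0,0,-1,0,0,0,0,0,0,-1,0,0,0,0,0,0,-1,0,0,0,0,0,0,-1,0,0,0,0,0,0,-1,0,0,0,0,0,0,-1,0,0,0,0,0,0,-1,0,0,0,0,0,0,-1,0,0,0,0,0,0,-1,0,0,0,0,0,0,-1,0,0,0,0,0,0,-1]'

```text
time: 31.65
position: [0.5398, -0.1423, 0.0459]
tcp_rot: [0.147, 0.989, -0.0, 0.001]
wrist_force: [0.2, -0.3, -2.2]
opening: 0.012
gripper_force: 29.9
```

```bash
python3 ang.py
```

```text
toolx deg 163.1 n,t 0.5583 0.0023 [ 0.5398 -0.1423  0.0459] q [-0.06  0.53  0.3   1.94 -0.23  0.71  1.66] op 0.011997026682296031 t 31.65 F [ 0.2 -0.3 -2.2]
```

>>> carry_out --targets '[0,0,0,0,0,0,-0.47,0,-0.5,0,0,0,0,0,0,-0.3,0,0,0,0,0,0,-0.1,0,0,0,0,0,0,-0.1,0,0,0,0,0,0,-0.1,0,0,0,0,0,0,-0.1,0,0,0,0,0,0,-0.1,0,0,0,0,0,0,0,0,0,0,0,0,0,0,0,0,0,0,0]'

```text
time: 32.95
position: [0.5757, -0.1518, 0.0454]
tcp_rot: [0.132, 0.991, 0.0, -0.001]
wrist_force: [-3.9, -0.1, -3.4]
opening: 0.012
gripper_force: 29.9
```

>>> carry_out --targets '[0,-0.1,0,0,0,0,0,0,-0.05,0,0,0,0,0,0,0,0,0,0,0,0,0,0,0,0,0,0,0]'

```text
time: 33.45
position: [0.5795, -0.1529, 0.0453]
tcp_rot: [0.132, 0.991, 0.0, -0.001]
wrist_force: [-5.9, 1.5, -1.2]
opening: 0.0117
gripper_force: 30.0
```

>>> carry_out --targets '[0,0.5,0,0,0,0,0,0,0.5,0,-0.5,0,0,0,0,0,0,-1,0,0,-1,0,0,0,-1,0,0,-0.75,0,0,0,-1,0,0,0,0,0.2,-0.97,0,0,0,0,0,0.2,-0.97,0,0,0,0,0,0.2,-0.97,0,0,0,0,0,0.2,-0.97,0,0,0,0,0,0.2,-0.97,0,0,0,0,0,0.2,-0.97,0,0,0,0,0,0.2,-0.97,0,0,0,0]'

```text
time: 34.95
position: [0.4824, -0.3427, 0.1515]
tcp_rot: [0.071, 0.997, -0.001, 0.002]
wrist_force: [0.3, -0.0, -2.4]
opening: 0.0116
gripper_force: 29.9
```

>>> carry_out --targets '[0,0.2,-0.97,0,0,0,0,0,0.2,-0.97,0,0,0,0,0,0.2,-0.97,0,0,0,0,0,0,0,0,0,0,0,0,0,0,0,0,0,0]'

```text
time: 35.58
position: [0.4522, -0.4246, 0.1509]
tcp_rot: [0.071, 0.998, -0.0, 0.001]
wrist_force: [0.2, 1.1, -2.1]
opening: 0.0118
gripper_force: 29.9
```

```bash
python3 ang.py
```

```text
toolx deg 171.9 n,t 0.5467 -0.2931 [ 0.4522 -0.4246  0.1509] q [ 0.41  0.48  0.37  1.71 -0.2   0.99  2.28] op 0.011847611632123677 t 35.575 F [ 0.2  1.1 -2.1]
```

>>> carry_out --targets '[0,0,0,1,0,0,0,0,0,0,1,0,0,0,0,0,0,1,0,0,0,0,0,0,0.4,0,0,0,0,0,0,0.15,0,0,0,0,0,0,0,0,0,0,0,0,0,0,0,0,0]'

```text
time: 36.5
position: [0.4517, -0.4253, 0.0451]
tcp_rot: [0.071, 0.997, -0.0, 0.001]
wrist_force: [-0.1, -0.5, -1.5]
opening: 0.0119
gripper_force: 30.0
```

>>> carry_out --targets '[0,0,0,0.05,0,0,0,0,0,0,0,0,0,0,0.35,0,0,0,0,0,0,0.35,0,0,0,0,0,0,0.35,0,0,0,0,0,0,0.35,0,0,-1,0,0,0,0.35,0,0,-1,0,0,0,0.35,0,0,-1,0,0,0,0.35,0,0,-1,0,0,0,0.35,0,0,-0.6,0,0,0,0.35,0,0,0,0,0,0]'

```text
time: 37.88
position: [0.4516, -0.4253, 0.1816]
tcp_rot: [0.071, 0.997, -0.001, 0.001]
wrist_force: [-0.1, 0.3, -0.8]
opening: 0.0307
gripper_force: 0.0
```

```bash
python3 ang.py
python3 - <<'E'
from h import *
np.set_printoptions(precision=4,suppress=True)
im,C,st=shot("wrist","w6")
for o in holders(im,C,.036): print(*o)
d,D,_=shot("side","d2")
for b in blobs(d,(4,150,100),(16,255,255),10): print("side orange",b[0],onz(D,b[0],.021))
cv2.imwrite("pics/c3.png",np.hstack([cv2.resize(im,(400,300)),cv2.resize(d[150:450,200:600],(400,300))]))
E
```

```text
toolx deg 171.9 n,t 0.5463 -0.2939 [ 0.4516 -0.4253  0.1816] q [ 0.4   0.45  0.38  1.68 -0.19  1.05  2.27] op 0.030747040519987168 t 37.875 F [-0.1  0.3 -0.8]
orange [579.2 474.9] 282
[ 0.4584 -0.3449] 81.96819305419922 [61.4955 60.9813] [420. 210.] 3108
[ 0.4473 -0.425 ] 81.88606262207031 [57.8706 60.2037] [319. 210.] 2999
side orange [203.4 265.9] [0.8821 0.0415 0.021 ]
side orange [221.5 269.2] [0.8362 0.0516 0.021 ]
side orange [308.6 331.6] [0.616  0.2499 0.021 ]
side orange [326.4 341.4] [0.5779 0.2761 0.021 ]
```

View pics/c3.png

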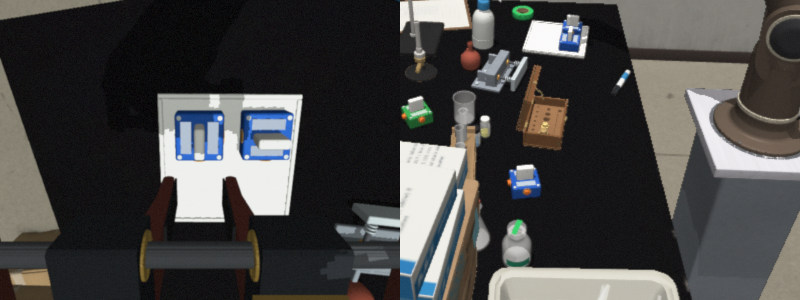

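The left half shows both blocks in the tray at (200,136) and (267,136), with no pins sticking out. The right half shows the last holder still at (524,182). Going for it.

>>> carry_out --targets '[0.5,0,0,-0.5,0,0,-1,0.5,0,0,-0.5,0,0,-1,0.5,0,0,0,0,0,-1,0.5,0,0,0,0,0,-1,0.5,0,0,0,0,0,-0.65,0.5,-0.44,0.96,0,0,0,0,0.5,-0.44,0.96,0,0,0,0,0.5,-0.44,0.96,0,0,0,0,0.5,-0.44,0.96,0,0,0,0,0.5,-0.44,0.96,0,0,0,0,0.5,-0.44,0.96,0,0,0,0,0.5,-0.44,0.96,0,0,0,0]'

```text
time: 39.52
position: [0.5049, -0.2085, 0.2093]
tcp_rot: [-0.091, 0.996, 0.0, -0.001]
wrist_force: [0.5, 0.1, 0.0]
opening: 0.0439
gripper_force: 0.0
```

>>> carry_out --targets '[0.5,-0.44,0.96,0,0,0,0,0.5,-0.44,0.96,0,0,0,0,0.5,-0.44,0.96,0,0,0,0,0.5,-0.44,0.96,0,0,0,0,0.5,-0.44,0.96,0,0,0,0,0.5,-0.44,0.96,0,0,0,0,0.5,-0.44,0.96,0,0,0,0,0.5,-0.44,0.96,0,0,0,0,0.5,-0.44,0.96,0,0,0,0,0.5,-0.44,0.96,0,0,0,0,0.5,-0.44,0.96,0,0,0,0,0.5,-0.44,0.96,0,0,0,0]'

```text
time: 41.02
position: [0.5978, 0.1597, 0.209]
tcp_rot: [-0.091, 0.996, -0.0, -0.001]
wrist_force: [0.3, -0.2, 0.2]
opening: 0.044
gripper_force: 0.0
```

>>> carry_out --targets '[0.5,-0.44,0.96,0,0,0,0,0.5,-0.44,0.96,0,0,0,0,0.5,-0.44,0.96,0,0,0,0,0.5,0,0,0.5,0,0,0,0.5,0,0,0,0,0,0]'

```text
time: 41.65
position: [0.6201, 0.2496, 0.1927]
tcp_rot: [-0.091, 0.996, -0.001, -0.002]
wrist_force: [-0.5, -0.9, -0.4]
opening: 0.0442
gripper_force: 0.0
```

```bash
python3 ang.py; python3 look.py w7
python3 - <<'E'
from h import *
C=cam("wrist",readout.get_state()); im=cv2.imread("pics/w7.png")
g=cv2.inRange(cv2.cvtColor(im,cv2.COLOR_BGR2HSV),np.array((0,0,150)),np.array((180,60,255)))
n,l,s,c=cv2.connectedComponentsWithStats(g)
for i in range(1,n):
    X=onz(C,c[i],.03)
    if 30<s[i,4]<170 and abs(X[0]-.575)<.05 and abs(X[1]-.246)<.05: print("white",c[i].round(1),s[i,2:],X.round(4))
E
```

```text
toolx deg -169.5 n,t 0.5344 0.4016 [0.6201 0.2496 0.1927] q [-0.5   0.51  0.07  1.51 -0.04  1.12  1.33] op 0.0441535255345423 t 41.65 F [-0.5 -0.9 -0.4]
orange [366.  166.5] 44
orange [323.2 211.1] 53
[0.6207 0.2492 0.1939]
[0.5806 0.2445] 10.426700592041016 [61.1592 61.3583] [322. 161.] 3189
orange [366.6 165.7] 52 [0.5746 0.2789 0.021 ]
orange [323.4 209.5] 51 [0.6162 0.2515 0.021 ]
white [291.  135.2] [ 7  7 42] [0.5623 0.2162 0.03  ]
white [355.2 135. ] [ 8  7 45] [0.5534 0.2645 0.03  ]
white [354.  198.3] [ 7  7 40] [0.6017 0.2737 0.03  ]
white [292.2 198.6] [ 7  6 35] [0.6108 0.2251 0.03  ]
```

View pics/w7.png

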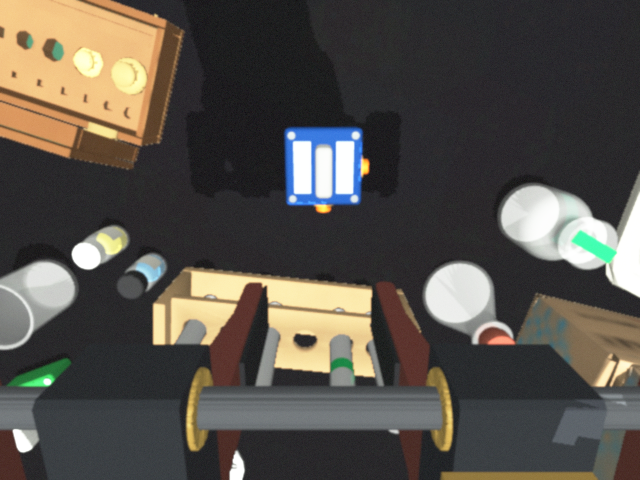

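The last holder is at (323,165), with its pins at (367,166) and (323,210). Nothing near it blocks the fingers. Grasping.

>>> carry_out --targets '[0.5,0.65,0.08,0,0,0,0,0.5,0.65,0,0.2,0,0,0,0.5,0,0,1,0,0,0,0.5,0,0,1,0,0,0,0.5,0,0,1,0,0,0,0.5,0,0,1,0,0,0,0.5,0,0,1,0,0,0,0.5,0,0,0,0,0,0,0,0,0,0,0,0,0,0,0,0,0,0,0,0,0,0,0,0,0,0,0,0,0,0,0,0,0,0]'

```text
time: 43.25
position: [0.583, 0.2463, 0.0405]
tcp_rot: [-0.091, 0.996, 0.0, 0.001]
wrist_force: [-0.3, -1.2, 4.3]
opening: 0.0116
gripper_force: 30.0
```

>>> carry_out --targets '[0,0,0,-1,0,0,0,0,0,0,-1,0,0,0,0,0,0,-1,0,0,1,0,0,0,-1,0,0,1,0,0,0,-1,0,0,1,0,0,0,-1,0,0,1,0,0,0,-0.3,0,0,1,0,0,0,0,0,0,1,0,0,0,0,0,0,0.4,0,0,0,0,0,0,0]'

```text
time: 44.5
position: [0.5823, 0.2463, 0.2283]
tcp_rot: [0.131, 0.991, -0.0, -0.0]
wrist_force: [-1.5, -0.4, -2.1]
opening: 0.0117
gripper_force: 30.0
```

>>> carry_out --targets '[0,-0.14,-0.97,0,0,0,0,0,-0.14,-0.97,0,0,0,0,0,-0.14,-0.97,0,0,0,0,0,-0.14,-0.97,0,0,0,0,0,-0.14,-0.97,0,0,0,0,0,-0.14,-0.97,0,0,0,0,0,-0.14,-0.97,0,0,0,0,0,-0.14,-0.97,0,0,0,0,0,-0.14,-0.97,0,0,0,0,0,-0.14,-0.97,0,0,0,0,0,-0.14,-0.97,0,0,0,0,0,-0.14,-0.97,0,0,0,0]'

```text
time: 46.0
position: [0.5399, -0.1049, 0.2285]
tcp_rot: [0.131, 0.991, 0.0, -0.0]
wrist_force: [-0.3, -0.3, -1.5]
opening: 0.0121
gripper_force: 30.0
```

>>> carry_out --targets '[0,-0.2,-0.9,0.5,0,0,0,0,0,-0.3,1,0,0,0,0,0,0,0.5,0,0,0,0,0,0,0,0,0,0]'

```text
time: 46.5
position: [0.5361, -0.1394, 0.1677]
tcp_rot: [0.131, 0.991, 0.0, -0.001]
wrist_force: [-0.0, 0.4, -1.9]
opening: 0.0117
gripper_force: 30.0
```

```bash
python3 ang.py
```

```text
toolx deg 164.9 n,t 0.5539 0.0041 [ 0.5361 -0.1394  0.1677] q [-0.08  0.35  0.31  1.85 -0.13  0.96  1.6 ] op 0.01173455765324294 t 46.5 F [-0.   0.4 -1.9]
orange [586.9  95.8] 433
orange [497.2 107. ] 308
orange [462.7 129.9] 59
orange [463.6 149.4] 34
orange [464.1 175.7] 111
orange [464.6 211.9] 63
orange [578. 218.] 188
orange [613.1 213.9] 17
orange [538.6 222.6] 46
orange [568.6 232.8] 1011
orange [523.8 224.2] 30
orange [473.3 230. ] 67
orange [581.3 256. ] 1553
orange [581.4 273.4] 516
orange [391.  285.7] 218
orange [303.1 465.7] 531
orange [603.5 470.5] 115
```

>>> carry_out --targets '[0,0,0,1,0,0,0,0,0,0,1,0,0,0,0,0,0,1,0,0,0,0,-0.3,0,0.9,0,0,0,0,-0.4,0,0,0,0,0,0,-0.3,0,0,0,0,0,0,-0.1,0,0,0,0,0,0,-0.1,0,0,0,0,0,0,-0.1,0,0,0,0,0,0,0,0,0,0,0,0,0,0,0,0,0,0,0]'

```text
time: 47.92
position: [0.5741, -0.1504, 0.0516]
tcp_rot: [0.132, 0.991, 0.0, -0.0]
wrist_force: [-2.5, 1.4, -0.9]
opening: 0.0117
gripper_force: 30.0
```

>>> carry_out --targets '[0,-0.1,0,0,0,0,0,0,-0.05,0,0,0,0,0,0,0,0,0,0,0,0,0,0,0,0,0,0,0]'

```text
time: 48.42
position: [0.5782, -0.1515, 0.0515]
tcp_rot: [0.132, 0.991, 0.0, -0.0]
wrist_force: [-4.5, 1.8, 1.8]
opening: 0.0114
gripper_force: 30.0
```

>>> carry_out --targets '[0,-0.1,0,0,0,0,0,0,0,0,0,0,0,0,0,0,0,0,0,0,0]'

```text
time: 48.8
position: [0.5806, -0.1522, 0.0514]
tcp_rot: [0.132, 0.991, 0.0, -0.001]
wrist_force: [-6.4, 1.3, 2.1]
opening: 0.0117
gripper_force: 30.0
```

>>> carry_out --targets '[0,0.5,0,0,0,0,0,0,0.97,0,0,0,0,0.5,0,0,0,0,0,0,1,0,0,0,0,0,0,1,0,0,0,0,0,0,1,0,0,0,0,0,0,1,0,0,0,0,0,0,1,0,0,0,0,0,0,1,0,0,0,0,0,0,1,0,0,0,0,0,0,1,0,0,0,0,0,0,1,0,0,0,0,0,0,1]'

```text
time: 50.3
position: [0.5405, -0.1415, 0.0521]
tcp_rot: [0.479, 0.878, 0.0, 0.002]
wrist_force: [-0.1, 0.3, -0.9]
opening: 0.0113
gripper_force: 30.0
```

>>> carry_out --targets '[0,0,0,0,0,0,1,0,0,0,0,0,0,1,0,0,0,0,0,0,1,0,0,0,0,0,0,1,0,0,0,0,0,0,1,0,0,0,0,0,0,1,0,0,0,0,0,0,1,0,0,0,0,0,0,1,0,0,0,0,0,0,1,0,0,0,0,0,0,1,0,0,0,0,0,0,1,0,0,0,0,0,0,1]'

```text
time: 51.8
position: [0.5405, -0.1415, 0.052]
tcp_rot: [0.795, 0.607, 0.001, 0.002]
wrist_force: [-0.6, 0.2, -0.9]
opening: 0.0118
gripper_force: 30.0
```

```bash
python3 ang.py
```

```text
toolx deg 74.8 n,t 0.5587 0.0032 [ 0.5405 -0.1415  0.052 ] q [-0.33  0.59  0.69  1.95 -0.53  0.78  0.39] op 0.011814617150493685 t 51.8 F [-0.6  0.2 -0.9]
orange [390.7 286.1] 260
```

>>> carry_out --targets '[0,0,0.5,0,0,0,0,0,0,0.3,0,0,0,0,0,0,0.1,0,0,0,0,0,0,0.1,0,0,0,0,0,0,0.1,0,0,0,0,0,0,0.1,0,0,0,0,0,0,0.1,0,0,0,0,0,0,0,0,0,0,0,0,0,0,0,0,0,0]'

```text
time: 52.98
position: [0.576, -0.1511, 0.0514]
tcp_rot: [0.794, 0.608, -0.0, -0.0]
wrist_force: [-4.1, 0.5, -1.5]
opening: 0.0118
gripper_force: 30.0
```

>>> carry_out --targets '[0,0,0.1,0,0,0,0,0,0,0.07,0,0,0,0,0,0,0,0,0,0,0,0,0,0,0,0,0,0]'

```text
time: 53.48
position: [0.5802, -0.1522, 0.0515]
tcp_rot: [0.794, 0.608, -0.001, -0.001]
wrist_force: [-8.1, 0.2, 2.2]
opening: 0.0119
gripper_force: 30.0
```

>>> carry_out --targets '[0,0,-0.5,0,0,0,0,0,0,-0.5,-0.5,0,0,0,0,0,0,-1,0,0,-1,0,0,0,-1,0,0,-0.8,0,0,0,-1,0,0,0,0,-0.97,0.07,0,0,0,0,0,-0.97,0.07,0,0,0,0,0,-0.97,0.07,0,0,0,0,0,-0.97,0.07,0,0,0,0,0,-0.97,0.07,0,0,0,0,0,-0.97,0.07,0,0,0,0,0,-0.97,0.07,0,0,0,0]'

```text
time: 54.98
position: [0.5402, -0.3496, 0.1571]
tcp_rot: [0.754, 0.657, 0.001, 0.001]
wrist_force: [0.3, -0.7, -1.5]
opening: 0.0117
gripper_force: 30.0
```

>>> carry_out --targets '[0,-0.97,0.07,0,0,0,0,0,-0.97,0.07,0,0,0,0,0,-0.97,0.07,0,0,0,0,0,0,0,0,0,0,0,0,0,0,0,0,0]'

```text
$.targets: bad value
```

```bash
python3 ang.py
```

```text
toolx deg 82.1 n,t 0.6123 -0.1978 [ 0.5402 -0.3496  0.1571] q [ 0.01  0.59  0.73  1.66 -0.44  1.06  0.73] op 0.011696972265331002 t 54.975 F [ 0.3 -0.7 -1.5]
orange [613.2   7.2] 252
orange [635.    3.2] 24
orange [632.2  24.9] 200
orange [612.   17.2] 33
orange [600.1  21.5] 19
orange [615.7  25.9] 18
```

>>> carry_out --targets '[0,-0.97,0.05,0,0,0,0,0,-0.97,0.05,0,0,0,0,0,-0.95,0.05,0,0,0,0,0,0,0,0,0,0,0,0,0,0,1,0,0,0,0,0,0,1,0,0,0,0,0,0,1,0,0,0,0,0,0,0.4,0,0,0,0,0,0,0,0,0,0,0,0,0,0,0,0,0]'

```text
time: 56.28
position: [0.5323, -0.4354, 0.056]
tcp_rot: [0.754, 0.657, 0.0, 0.001]
wrist_force: [-0.0, -0.3, -1.3]
opening: 0.0118
gripper_force: 30.0
```

>>> carry_out --targets '[0,0,0,0.2,0,0,0,0,0,0,0.1,0,0,0,0,0,0,0,0,0,0,0,0,0,0,0,0,0]'

```text
time: 56.78
position: [0.5318, -0.4349, 0.0465]
tcp_rot: [0.754, 0.657, 0.0, 0.0]
wrist_force: [-1.8, 2.4, 5.0]
opening: 0.0115
gripper_force: 30.0
```

>>> carry_out --targets '[0,0,0,0,0,0,0,0.35,0,0,0,0,0,0,0.35,0,0,0,0,0,0,0.35,0,0,0,0,0,0,0.35,0,0,-1,0,0,0,0.35,0,0,-1,0,0,0,0.35,0,0,-1,0,0,0,0.35,0,0,-1,0,0,0,0.35,0,0,-1,0,0,0,0.35,0.5,0,-1,0,0,0,0.35,0,0,0,0,0,0]'

```text
time: 58.15
position: [0.5349, -0.42, 0.2279]
tcp_rot: [0.754, 0.657, 0.001, 0.002]
wrist_force: [0.4, 0.2, -0.3]
opening: 0.0308
gripper_force: 0.0
```

Run:
```python
from h import *
np.set_printoptions(precision=4,suppress=True)
im,C,st=shot("wrist","w8"); print(st["position"],st["time"])
for X,_,wh,p,_ in [(o[0],0,o[2],o[3],0) for o in holders(im,C,.036)]:
    d=X-np.array([.4972,-.3912]); print(X,wh,p,"tray frame",d@[.99,-.141],d@[.141,.99])
for b in blobs(im,(3,150,110),(18,255,255),12): print("orange",b[0],b[1])
d,D,_=shot("side","d3"); s,_,_=shot("scene","s3")
cv2.imwrite("pics/c4.png",np.hstack([cv2.resize(im,(400,300)),cv2.resize(s[280:430,320:520],(400,300),interpolation=cv2.INTER_CUBIC)]))
```

```text
[ 0.5349 -0.42    0.2279] 58.15
[ 0.7677 -0.3589] [27.5702 44.2548] [590.  91.] tray frame 0.2632162237792969 0.070157070703125
[ 0.463  -0.3428] [57.3771 60.6569] [222. 125.] tray frame -0.04069638442382809 0.04304204399414061
[ 0.4392 -0.4161] [60.6131 62.8187] [213. 213.] tray frame -0.053887481689453114 -0.03286651171874999
[ 0.5314 -0.4317] [60.8251 57.7722] [317. 213.] tray frame 0.03960660322265627 -0.035305547167968736
```

View pics/c4.png

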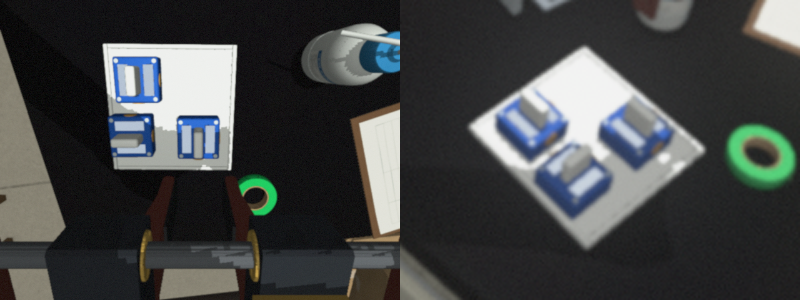

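The block at (130,135) in the left half has shifted to about -54 mm, near the tray wall, probably from the random knock. I'll check that it lies flat and that its pins are home.

Run:
```python
from h import *
np.set_printoptions(precision=4,suppress=True)
C=cam("wrist",readout.get_state()); im=cv2.imread("pics/w8.png"); d=cv2.imread("pics/d3.png")
g=cv2.cvtColor(im,cv2.COLOR_BGR2GRAY)
cv2.imwrite("pics/c5.png",np.hstack([cv2.resize(im[60:285,150:400],(500,450),interpolation=cv2.INTER_CUBIC),cv2.resize(d[160:220,315:395],(300,450)[:1]+(225,),interpolation=cv2.INTER_CUBIC).repeat(2,0)]))
b=cv2.inRange(cv2.cvtColor(im,cv2.COLOR_BGR2HSV),np.array((0,0,110)),np.array((180,90,255)))
n,l,s,c=cv2.connectedComponentsWithStats(b)
for i in range(1,n):
    if 12<s[i,4]<90 and 160<c[i][0]<370 and 80<c[i][1]<270: print(c[i].round(1),s[i,4],onz(C,c[i],.036)[:2])
```

```text
[245.6  96.6] 54 [ 0.4866 -0.3212]
[253.6 127.9] 22 [ 0.4885 -0.3459]
[190.  158.4] 44 [ 0.4314 -0.3628]
[248.5 158.3] 46 [ 0.4798 -0.3695]
[177.1 192.1] 39 [ 0.414  -0.3892]
[234.1 192. ] 41 [ 0.4623 -0.3958]
[288.5 195.2] 40 [ 0.5079 -0.4049]
[345.2 195.2] 40 [ 0.5559 -0.4116]
```

View pics/c5.png

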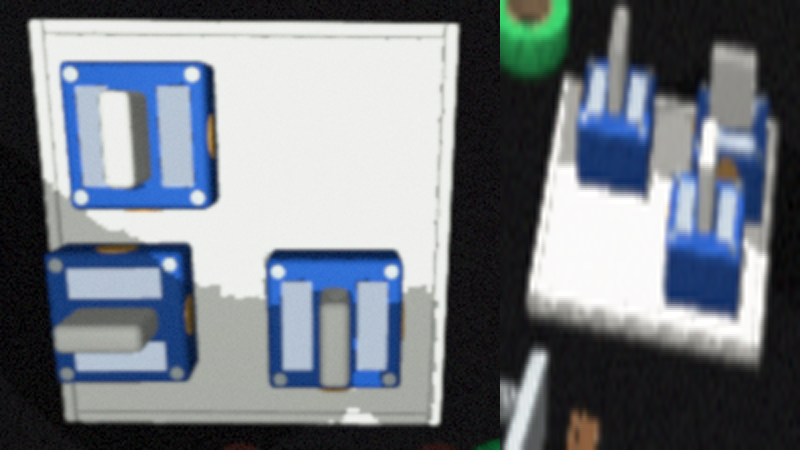

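The crop shows all three blocks flat inside the tray walls, with their pin heads flush at (211,135), (117,248) and (190,315). The shifted block is at about -54 mm, within the 62 mm limit. Handing in.

```bash
python3 -c "
from workcell import ctrl
print(ctrl.close_job())"
```

```text
the job is handed in; nothing more can be done
None
```

I pressed both pins of all three holders home on the stop (peak about 8 N), set the holders flat in the tray, and handed the job in at about 58 s; one holder then shifted to about 54 mm off centre (limit 62 mm), and no verdict was returned.

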